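Clear the slide and send the carriage to the test head

TASK

On the assembly slide a loose unit stands in the carriage's way to the test head: lift it off and stand it upright in the shallow grey tray. Then slide the carriage gently, all the way to the end stop in front of the test head, and press the start button on the head fully down and let it go. Leave the other loose unit, on the other side of the carriage, where it stands.

Things in the scene. Friction and masses are not known exactly. Their poses are not given: they have to be found in the camera images.
- track: the slide: aluminium base plate 100 x 470 mm with two low rails (24 mm high overall, 80 mm clear between them) and a 42 mm high dark steel stop across each end. Fixed to the bench. Origin at the plate's underside centre, on the bench; its y axis is the direction of travel (roughly the world's y), x points away from the robot. The plate's top, on which the loose units stand, is 12 mm above the bench
- carriage (a joint): position of the carriage along the slide's +y from the slide's middle, in m; runs from -0.165 (against the stop at the -y end) to +0.165 (against the stop at the +y end) and starts near 0. It drags with about 2 N of friction, has no spring and stays where it is left. The carriage is an aluminium plate 104 mm (x) by 110 mm (y), top 36 mm above the bench, with a black unit clamped on it (top 121 mm above the bench) and a grip; these are part of the carriage
- grip (a point): centre of the carriage's grip, a grey plastic block 30 mm along the slide's x, 18 mm along its y, 42 mm high, on a stem at the carriage's edge nearer the robot (32 mm from the slide's centre line); centre 135 mm, top 156 mm above the bench; axes as the slide's
- head: the test head: fixed low grey steel box 75 (x) by 100 (y) by 65 mm high standing behind the slide (beyond it as seen from the robot) at one of its two ends: at the slide's +y end or its -y end, and the carriage must go to that end. On its top the start button (front) and a dark screen (rear), on its front two brass probes pointing at the slide. Origin on the bench under it, 50 mm behind its front face; y as the slide's. A blue stock bin stands behind the other end
- start_top (a point): centre of the top of the start button, a round grey push button of 28 mm diameter in a black housing on the head's top; it is pressed straight down
- start (a joint): travel of the start button in m: 0 up, 0.006 fully down; it springs back, and takes about 4 N to press fully; it counts as pressed beyond 0.004
- unit_l_mid (a point): centre (half-way up) of the loose black unit standing on the slide on the carriage's +y side: a housing 64 mm (its x) by 46 mm (its y) by 85 mm high, 0.25 to 0.5 kg; above 55 mm from its foot it narrows to 44 mm in x and is still 46 mm in y, so it can be gripped across its y faces at any height. z is up
- unit_r_mid (a point): the same for the like unit standing on the slide on the carriage's -y side
- tray_in (a point): centre of the inner floor of the tray, a shallow open grey tray lying between the robot and the slide, to the left or to the right, fixed; 140 mm (its x) by 200 mm (its y) outside, 35 mm high, walls 4 mm thick
Mind the look-alikes: they are no part of the job. What is shaped like the part that bears unit_r_mid but green is not meant.

How it is judged:
By the outcome, as a careful person would: the job done as asked, in the order asked, and still so for the second after the job is handed in, with the robot touching nothing.
It also fails if it takes over 64 s, if anything falls off the work surface, if the arm or the gripper's body presses on something with over 40 N, if the wrist force passes 120 N, or if a joint passes its speed limit or range.

ROBOT

A 6-joint arm with a two-finger parallel gripper is mounted at the origin on the work surface. World frame = base frame: x ahead of the robot, y to its left, z up, the work surface at z = 0. Lengths are in mm, angles in rad, forces in N, time in s.
With the tool pointing down it reaches from about 350 to 775 mm from the base axis. Payload 7.3 kg.
Tool frame: the origin (TCP) lies between the finger pads; the fingertips stand 22 mm ahead of it and the grasp point (between the pads) lies 3 mm ahead of it; z points along the fingers, x is the direction in which the jaws open and shut, and the axes are right-handed (so a half turn about z gives the same grasp; the last joint's range is limited). The gripper opens to 92 mm and grips with 3 to 60 N. Pads are 19 mm wide; open, the fingers measure 130 mm over their backs; the gripper's body (75 mm by 190 mm) begins 47 mm behind the grasp point.
Start: joints at [-1.472, 0.342, 1.524, -0, 1.275, -0.146], TCP at [127.262, -509.36, 248.741] pointing down, gripper open.
Joint ranges: [-2.53, 2.53], [-0.77, 2.02], [0.04, 2.7], [-1, 4.14], [0.28, 2.66], [-3.11, 3.11]. Speed limits (rad/s): [2.57, 2.57, 3.14, 3.14, 3.14, 3.14].

INTERFACE

Orientations are given as [roll, pitch, yaw] about the fixed x, y, z axes, in that order (R = Rz(yaw) Ry(pitch) Rx(roll)).
In Python, from plant import * gives the robot as it stands. The module is installed in compiled form; this text tells all that it offers.
- The arm moves only by the shell command python3 -m handwheel 'ROWS' [OPENING]. ROWS is a JSON object of lists of equal length, an entry for each row: "translation": the shift along the world's x, y, z in units of 15 cm (1.0 is 15 cm), a list of three; "twist": the turn about the world's z in units of 90 degrees (1.0 is 90 degrees). In form: {"translation": [[tx, ty, tz], ...], "twist": [twist, ...]}. A call has exactly 8 rows; each row shifts and turns the pose as measured when the row begins; what a row does not reach is not made up. A row lasts 1/8 s, in which the tool goes at most 62.5 mm and 10.7 degrees, less where a joint would pass 70% of its speed; a pose out of reach is approached as far as the arm can. A call with a number of a shift or a turn outside -1 to 1 is refused whole. A call with a gripper value outside its range is refused whole. OPENING is the closure in counts, from 0 (fully open) to 255 (shut), set as the call begins (- or left out, the last holds). The fingers move at their own pace and stop on an object; the grip force is fixed at half the most. Time passes only in rows, so rows that do not move let the fingers close, or fill a call up. It gives the time, the measured TCP pose, the force and the opening at its end, in the units of the state.
- get_obs(): the state, without advancing time (a new reading comes with each control period).
- capture(name): name is "scene" or "top" or "wrist"; returns a dict with "img" (480x640x3 uint8, red, green, blue), "vertical_fov" (degrees; the focal length in pixels is half the picture's height over the tangent of half this angle, whatever the lens; pixels are square), "cx", "cy" (the principal point, pixels), "distortion" ([k1, k2, p1, p2, k3] as OpenCV has them; the pictures are not rectified), "world_from_camera" (4x4, takes a point from camera to world coordinates). Camera axes: x right, y up, looking along -z (the intrinsics and any distortion apply to the point x, -y, -z); pixel columns grow to the right and rows downward; lengths in mm; the calibration is good to about 2 mm. A picture is of the moment at which its call begins. There is no depth.
- close_job(): hands the job in, once; it reports no verdict.
Trained networks look in the newest picture that a camera, given by its name, has taken for a name from the list of things; names that differ only in an ending like _2 or _b are one class to them, and where a whole thing is asked for, a point or a joint stands for the part that bears it (a point fixed in the world has none). Each returns a list of dicts, best first, with "score" (0 to 1); they miss things now and then, are a little off and sometimes report something else, mostly with a low value. They report only what shows in the picture. A call takes as long as a camera call. They do not tell look-alikes from the thing itself.
- search_frame(camera, label): "position" ([x, y, z] in mm, in the coordinates of the camera as it stood for that picture, good to about 4 mm: the middle of the surface that is visible of it).
- spot_point(camera, label): "position" ([x, y, z] in mm, in the coordinates of the camera as it stood for that picture, good to about 4 mm: a listed point, or the origin of a listed thing).
The state is a dict: "time": time; "joint_positions": joint angles; "dq": joint speeds; "tau": joint torques, N m; "tool_pos": TCP position; "tcp_rot": TCP orientation; "contact_force": force on the tool from outside, world axes, zero at the start; "moment": the same for the moment, N m; "grip_width": finger opening in mm.
Only numpy, scipy, OpenCV 4.12 (cv2) and the standard library are available. Lean on these libraries where they do the work, as an engineer would, in place of code of your own. Each camera call takes 0.05 s, during which the arm holds its last target.

## Working session

There is one attempt and no reset: what is moved stays moved. The work goes in short steps, Python scripts to look and compute and a shell command to move; the robot and the scene stay as the last step left them, time stands still between calls to the robot, and variables do not carry over. Pictures are saved under pics/ and viewed, and the job is handed in when it is done.

```bash
mkdir -p pics; cat > h.py <<'E'
from plant import *
import numpy as np, cv2
def cap(n,name):
    c=capture(n); cv2.imwrite(f'pics/{name}.png',c['img'][:,:,::-1]); return c
def w(c,p):
    return (np.array(c['world_from_camera'])@np.r_[p,1])[:3]
def K(c):
    h=c['img'].shape[0]; f=h/2/np.tan(np.radians(c['vertical_fov'])/2)
    return np.array([[f,0,c['cx']],[0,f,c['cy']],[0,0,1.]])
def pix(c,P):
    T=np.linalg.inv(np.array(c['world_from_camera'])); p=(T@np.r_[P,1])[:3]*[1,-1,-1]
    return cv2.projectPoints(p.reshape(1,1,3),np.zeros(3),np.zeros(3),K(c),np.array(c['distortion'],float))[0].ravel()
def onplane(c,uv,z):
    u=cv2.undistortPoints(np.array(uv,float).reshape(1,1,2),K(c),np.array(c['distortion'],float)).ravel()
    T=np.array(c['world_from_camera']); d=T[:3,:3]@np.array([u[0],-u[1],-1]); o=T[:3,3]
    return o+d*(z-o[2])/d[2]
E
python3 - <<'E'
from h import *
np.set_printoptions(precision=1,suppress=True)
o=get_obs();print(o['time'],o['tool_pos'],o['tcp_rot'],o['contact_force'],o['grip_width'])
for n in ['scene','top']:
    c=cap(n,n+'0')
    for l in ['track','carriage','grip','head','start_top','unit_l_mid','unit_r_mid','tray_in']:
        for r in spot_point(n,l)[:3]:
            P=w(c,r['position']);print(n,l,round(r['score'],2),P,pix(c,P))
print(get_obs()['time'])
E
```

```text
0.0 [ 127.2 -509.   248. ] [-3.1  0.  -1.3] [ 0.5  0.2 -0.5] 91.52975107738685
scene track 0.59 [580.3 -45.   -2.4] [331.1 286.2]
scene track 0.35 [ 392.  -222.6    4.6] [201.1 254.3]Traceback (most recent call last):
  File "<stdin>", line 7, in <module>
ValueError: it knows: grip, head, start_top, track, tray_in, unit_l_mid, unit_r_mid
```

```bash
python3 - <<'E'
from h import *
np.set_printoptions(precision=1,suppress=True)
for n in ['scene','top']:
    c=cap(n,n+'1')
    for l in ['track','grip','head','start_top','unit_l_mid','unit_r_mid','tray_in']:
        for r in spot_point(n,l)[:3]:
            P=w(c,r['position']);print(n,l,round(r['score'],2),P,pix(c,P))
print(get_obs()['time'])
E
```

```text
scene track 0.96 [579.6 -47.8   0.4] [329.7 285.8]
scene grip 0.74 [545.1 -46.  138.2] [320.4 227.7]
scene head 0.71 [ 702.8 -204.9    1.5] [288.5 380.5]
scene start_top 0.81 [ 677.8 -207.5   87.4] [276.6 346.4]
scene unit_l_mid 0.55 [572.1  99.1  52.9] [394.5 233.3]
scene unit_r_mid 0.91 [ 585.4 -201.1   57.9] [255.  310.2]
scene unit_r_mid 0.61 [ 670.8 -344.7   39.3] [199.5 398.5]
scene tray_in 0.75 [ 391.1 -220.7    3.8] [201.9 253.8]
top track 0.71 [576.7 -44.2   1.1] [320.3 247.3]
top grip 0.94 [547.4 -43.9 136.2] [319.1 250. ]
top head 0.93 [ 705.3 -205.2    2.2] [392.8 193. ]
top start_top 0.54 [ 675.5 -208.3   85.1] [400.3 195.1]
top unit_l_mid 0.86 [569.4 102.8  56.1] [249.8 244.5]
top unit_r_mid 0.9 [ 673.4 -347.3   41.5] [461.1 203.4]
top unit_r_mid 0.64 [ 584.9 -199.8   51.6] [393.9 241. ]
top unit_r_mid 0.3 [ 675.4 -208.3   86. ] [400.4 195. ]
top tray_in 0.69 [ 392.1 -221.5    4.6] [401.1 334. ]
0.9
```

View pics/scene0.png

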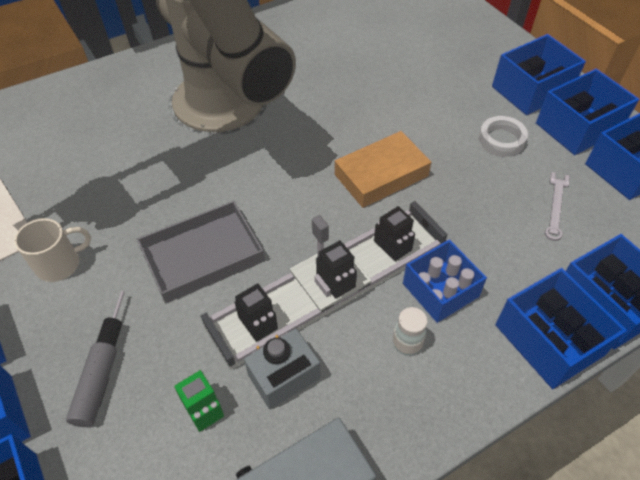

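```bash
ls pics
```

```text
scene0.png
scene1.png
top1.png
```

```bash
python3 - <<'E'
import cv2
i=cv2.imread('pics/top1.png')[150:400,210:490]; cv2.imwrite('pics/topc.png',cv2.resize(i,None,fx=2.8,fy=2.4,interpolation=cv2.INTER_CUBIC)[:600,:800])
i=cv2.imread('pics/scene1.png')[180:430,130:450]; cv2.imwrite('pics/scenec.png',cv2.resize(i,None,fx=2.4,fy=2.4,interpolation=cv2.INTER_CUBIC))
E
```

```text
(no output)
```

View pics/topc.png

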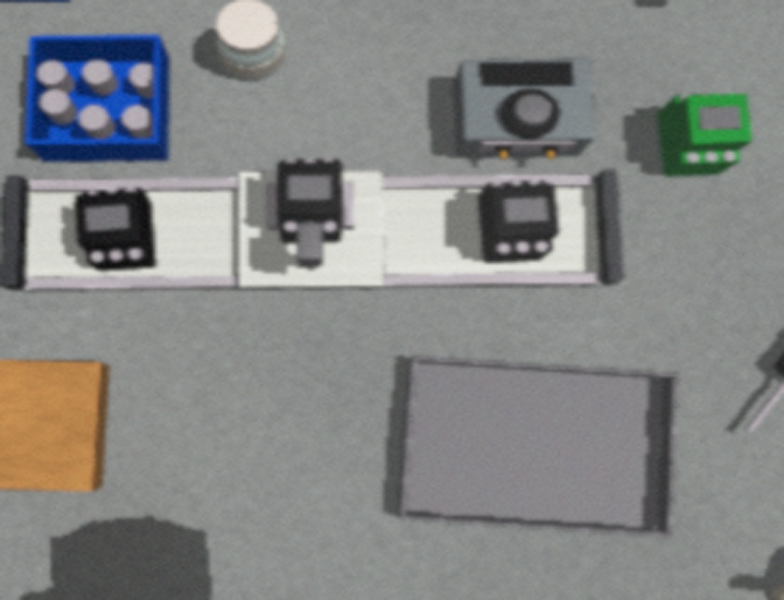

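View pics/scenec.png

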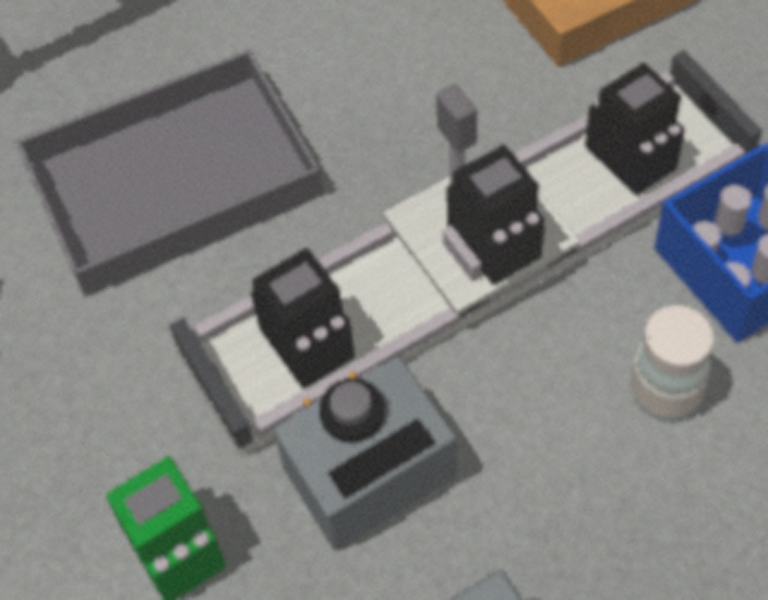

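Candidates, with scene pixels: the black unit at (255,310) on the slide between carriage and head, the black unit at (394,233) on the far side of the carriage, and the green look-alike at (199,398). The one meant is the black unit at (255,310). The head is at the -y end, so this unit stands in the way, and the crops confirm it. The tray is at top (401,334).

```bash
python3 - <<'E'
from h import *
np.set_printoptions(precision=1,suppress=True)
c=capture('top')
f=lambda u,v,z:onplane(c,(u/2.8+210,v/2.4+150),z)[:2]
def line(a,b,z,n):
    A,B=f(*a,z),f(*b,z);d=A-B;print(n,A,B,'yaw of y-axis',np.degrees(np.arctan2(-d[0],d[1])))
line((30,183),(597,180),24,'far rail')
line((30,284),(597,286),24,'near rail')
line((78,195),(545,186),97,'units?')
print('unit r top corners (narrow part 44x46?)')
for p in [(484,188),(555,184),(557,246),(485,249)]: print(f(*p,97))
for p in [(409,362),(672,376),(664,530),(402,514)]: print('tray',f(*p,35))
print('btn',f(533,109,85), 'grip', f(310,243,156))
i=c['img'][220:265,375:415]; cv2.imwrite('pics/u.png',cv2.resize(i,None,fx=14,fy=13,interpolation=cv2.INTER_CUBIC)[:,:,::-1])
print(c['world_from_camera'])
E
```

```text
far rail [614.2 173.8] [ 627.5 -268.1] yaw of y-axis 1.7118548571509098
near rail [521.8 167.9] [ 530.2 -266.7] yaw of y-axis 1.1034949980925906
units? [588.6 121.2] [ 604.2 -214.6] yaw of y-axis 2.6665084292291152
unit r top corners (narrow part 44x46?)
[ 601.4 -170.7]
[ 606.1 -221.9]
[ 553.3 -222.8]
[ 549.5 -171.4]
tray [ 458.6 -122.5]
tray [ 450.9 -319.3]
tray [ 320.3 -310.4]
tray [ 329.5 -118.9]
btn [ 674.8 -208.4] grip [541.6 -47.3]
[[  0.    1.   -0.2 399.6]
 [ -1.    0.   -0.  -57.5]
 [  0.    0.2   1.  992.8]
 [  0.    0.    0.    1. ]]
```

View pics/u.png

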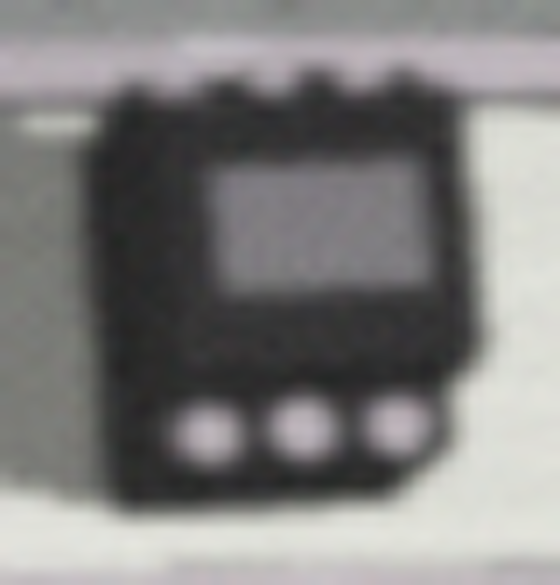

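```bash
python3 -c "
from h import *
o=get_obs();print(o['tool_pos'],o['tcp_rot'],o['time'])"
python3 -m handwheel '{"translation":[[0.27,0.18,0],[0.27,0.18,0],[0.27,0.18,0],[0.27,0.18,0],[0.27,0.18,0],[0.27,0.18,0],[0.27,0.18,0],[0.27,0.18,0]],"twist":[-0.05,-0.05,-0.05,0,0,0,0,0]}' 0
```

```text
[ 127.26220419 -509.36238051  248.75723703] [ 3.14156570e+00 -1.29437482e-04 -1.32598787e+00] 0.95
time: 1.95
tool_pos: [457.8, -288.3, 249.2]
tcp_rot: [-3.141, -0.003, -1.577]
contact_force: [1.2, -0.8, -0.1]
grip_width: 91.5
```

```bash

python3 -m handwheel '{"translation":[[0.2,0.14,0],[0.2,0.14,0],[0.2,0.14,0],[0.2,0.14,0],[0.03,0.01,0],[0,0,0],[0,0,0],[0,0,0]],"twist":[0.02,0,0,0,0,0,0,0]}' 0
python3 - <<'E'
from h import *
np.set_printoptions(precision=1,suppress=True)
o=get_obs();print(o['tool_pos'],o['tcp_rot'])
c=cap('wrist','wr1')
for l in ['unit_r_mid','grip','start_top','track','tray_in']:
    for r in spot_point('wrist',l)[:3]:
        P=w(c,r['position']);print(l,round(r['score'],2),P,pix(c,P))
E
```

```text
time: 2.95
tool_pos: [586.8, -198.6, 248.5]
tcp_rot: [3.141, -0.003, -1.542]
contact_force: [0.2, -0.6, 0.5]
grip_width: 92.1
[ 586.8 -198.6  248.5] [ 3.1 -0.  -1.5]
unit_r_mid 0.88 [ 675.5 -344.2   42.9] [508.3 106.4]
grip 0.6 [544.4 -43.9 135.7] [ 81.7 301.9]
track 0.57 [578.6 -47.   -3. ] [156.9 203.7]
```

View pics/wr1.png

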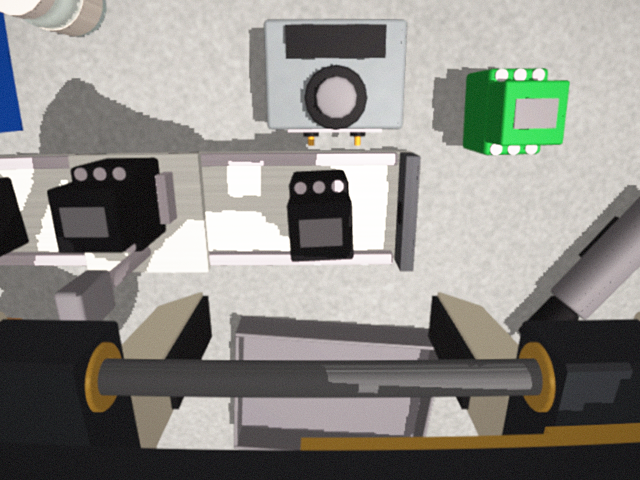

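```bash
python3 - <<'E'
from h import *
np.set_printoptions(precision=1,suppress=True)
c=capture('wrist')
i=c['img'][140:280,260:440]; cv2.imwrite('pics/u2.png',cv2.resize(i,None,fx=4.2,fy=4.2,interpolation=cv2.INTER_CUBIC)[:,:,::-1])
for p in [(291,260),(353,258)]: print(onplane(c,p,97))
for p in [(10,155),(395,156),(210,265),(392,261)]: print('rail',onplane(c,p,24))
for p in [(418,155),(412,270)]: print('stop -y outer top',onplane(c,p,42))
print('btn',onplane(c,(336,97),85),onplane(c,(267,128),65),onplane(c,(404,128),65))
E
```

```text
[ 564.  -178.9   97. ]
[ 566.9 -223.5   97. ]
rail [625.7  70.2  24. ]
rail [ 632.4 -261.1   24. ]
rail [ 529.5 -100.8   24. ]
rail [ 538.3 -266.2   24. ]
stop -y outer top [ 635.8 -276.2   42. ]
stop -y outer top [ 537.2 -280.8   42. ]
btn [ 677.  -207.1   85. ] [ 654.2 -158.4   65. ] [ 657.4 -258.6   65. ]
```

View pics/u2.png

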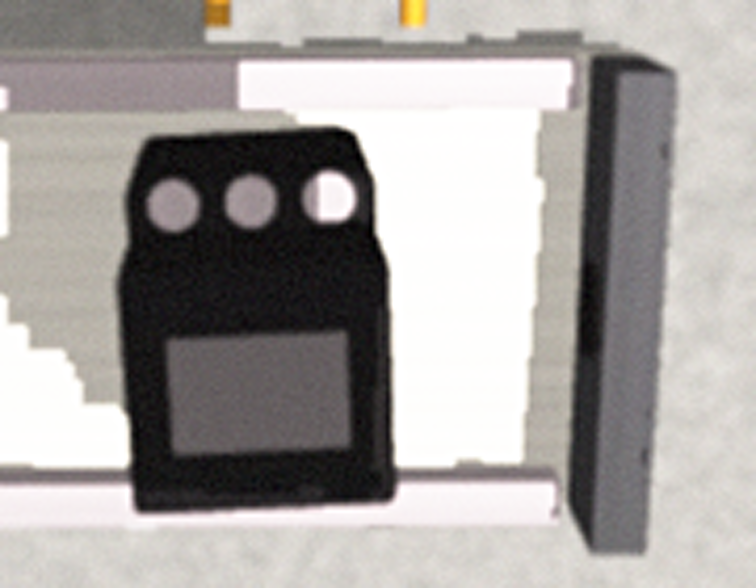

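```bash

python3 -m handwheel '{"translation":[[0,-0.017,-0.16],[0,0,-0.2],[0,0,-0.2],[0,0,-0.2],[0,0,-0.15],[0,0,-0.12],[0,0,-0.08],[0,0,0]],"twist":[0.017,0,0,0,0,0,0,0]}' 0
```

```text
time: 4.3
tool_pos: [587.7, -200.6, 77.9]
tcp_rot: [-3.139, -0.005, -1.512]
contact_force: [0.0, -0.7, -0.2]
grip_width: 91.7
```

```bash

python3 -m handwheel '{"translation":[[0,0,0],[0,0,0],[0,0,0],[0,0,0],[0,0,0],[0,0,0],[0,0,0],[0,0,0]],"twist":[0,0,0,0,0,0,0,0]}' 255
```

```text
time: 5.3
tool_pos: [589.2, -201.0, 80.9]
tcp_rot: [-3.134, -0.007, -1.513]
contact_force: [0.5, 0.7, -0.1]
grip_width: 46.2
```

```bash

python3 -m handwheel '{"translation":[[0,0,0.1],[0,0,0.15],[0,0,0.2],[0,0,0.15],[0,0,0.1],[-0.1,-0.01,0],[-0.15,-0.02,0],[-0.2,-0.03,0]],"twist":[0,0,0,0,0,-0.03,-0.03,0]}'
python3 -m handwheel '{"translation":[[-0.2,-0.02,0],[-0.2,-0.02,0],[-0.2,-0.02,0],[-0.15,-0.01,0],[-0.1,0,0],[0,0,0],[0,0,0],[0,0,0]],"twist":[0,0,0,0,0,0,0,0]}'
python3 - <<'E'
from h import *
np.set_printoptions(precision=1,suppress=True)
o=get_obs();print(o['time'],o['tool_pos'],o['tcp_rot'],o['contact_force'],o['grip_width'])
c=cap('scene','s2');cap('wrist','w2')
for r in spot_point('scene','unit_r_mid')[:3]:
        P=w(c,r['position']);print(round(r['score'],2),P,pix(c,P))
E
```

```text
time: 6.3
tool_pos: [519.8, -209.3, 191.4]
tcp_rot: [-3.136, -0.006, -1.608]
contact_force: [-0.9, -0.7, -2.7]
grip_width: 45.8
time: 7.3
tool_pos: [387.5, -219.8, 193.1]
tcp_rot: [-3.136, -0.006, -1.609]
contact_force: [0.7, 0.7, -4.0]
grip_width: 46.0
7.3 [ 387.5 -219.8  193.1] [-3.1 -0.  -1.6] [ 0.7  0.7 -4. ] 46.01712408556559
0.66 [ 674.7 -345.7   39.9] [199.9 400.8]
0.63 [ 384.6 -218.5  165.8] [185.4 196. ]
```

View pics/s2.png

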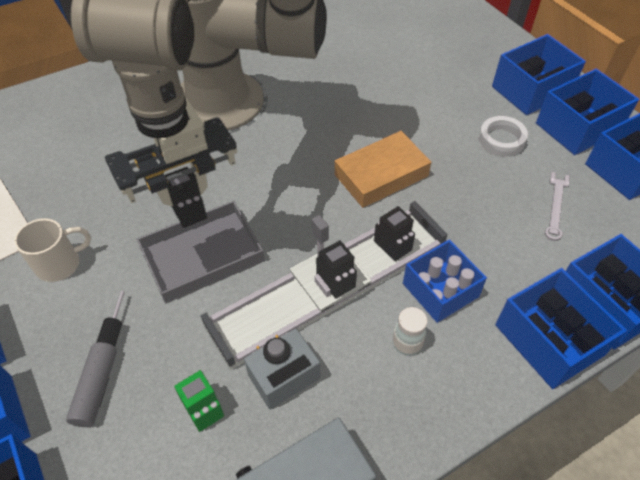

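View pics/w2.png

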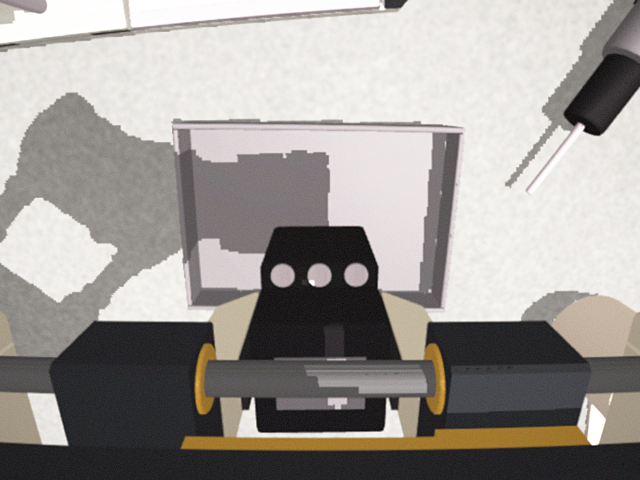

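```bash

python3 -m handwheel '{"translation":[[0.02,0,-0.1],[0,0,-0.15],[0,0,-0.15],[0,0,-0.15],[0,0,-0.1],[0,0,-0.06],[0,0,-0.03],[0,0,0]],"twist":[0,0,0,0,0,0,0,0]}'
```

```text
time: 8.45
tool_pos: [392.9, -220.3, 79.0]
tcp_rot: [-3.133, -0.008, -1.607]
contact_force: [0.6, -0.2, -2.2]
grip_width: 46.1
```

```bash

python3 -m handwheel '{"translation":[[0,0,-0.015],[0,0,-0.015],[0,0,-0.01],[0,0,-0.005],[0,0,0],[0,0,0],[0,0,0],[0,0,0]],"twist":[0,0,0,0,0,0,0,0]}'
```

```text
time: 9.45
tool_pos: [393.6, -220.8, 73.1]
tcp_rot: [-3.131, -0.01, -1.607]
contact_force: [0.3, -0.4, -2.5]
grip_width: 45.8
```

```bash

python3 -m handwheel '{"translation":[[0,0,-0.01],[0,0,-0.01],[0,0,0],[0,0,0],[0,0,0],[0,0,0],[0,0,0],[0,0,0]],"twist":[0,0,0,0,0,0,0,0]}'
```

```text
time: 10.45
tool_pos: [394.1, -221.1, 73.0]
tcp_rot: [-3.129, -0.011, -1.607]
contact_force: [-0.0, -0.1, -0.0]
grip_width: 45.9
```

```bash

python3 -m handwheel '{"translation":[[0,0,-0.01],[0,0,-0.01],[0,0,-0.01],[0,0,-0.01],[0,0,-0.01],[0,0,-0.01],[0,0,-0.01],[0,0,-0.01]],"twist":[0,0,0,0,0,0,0,0]}'
```

```text
time: 11.45
tool_pos: [394.3, -221.0, 72.8]
tcp_rot: [-3.125, -0.014, -1.604]
contact_force: [-3.7, 2.2, 18.8]
grip_width: 45.8
```

```bash

python3 -m handwheel '{"translation":[[0,0,0],[0,0,0],[0,0,0],[0,0,0],[0,0,0],[0,0,0],[0,0,0],[0,0,0]],"twist":[0,0,0,0,0,0,0,0]}'
python3 -m handwheel '{"translation":[[0,0,0],[0,0,0],[0,0,0],[0,0,0],[0,0,0],[0,0,0],[0,0,0],[0,0,0]],"twist":[0,0,0,0,0,0,0,0]}' 0
```

```text
time: 12.45
tool_pos: [394.4, -221.0, 73.1]
tcp_rot: [-3.125, -0.014, -1.605]
contact_force: [-0.3, 1.0, 0.3]
grip_width: 46.1
time: 13.45
tool_pos: [394.7, -221.3, 73.1]
tcp_rot: [-3.124, -0.015, -1.604]
contact_force: [-0.1, 0.6, -0.2]
grip_width: 92.3
```

```bash

python3 -m handwheel '{"translation":[[0,0,0.04],[0,0,0.08],[0,0,0.15],[0,0,0.2],[0,0,0.25],[0,0,0.25],[0,0,0.15],[0.05,0.05,0.05]],"twist":[0,0,0,0,0,0,0,0]}'
python3 -m handwheel '{"translation":[[0.15,0.16,0],[0.2,0.23,0],[0.2,0.23,0],[0.2,0.23,0],[0.13,0.16,0],[0.07,0.1,0],[0,0,0],[0,0,0]],"twist":[0.04,0,0,0,0,0,0,0]}' 170
python3 - <<'E'
from h import *
np.set_printoptions(precision=1,suppress=True)
o=get_obs();print(o['time'],o['tool_pos'],o['tcp_rot'],o['contact_force'],o['grip_width'])
c=cap('scene','s3');
for n in ['scene','top','wrist']:
    c=cap(n,n+'3')
    for l in ['unit_r_mid','grip']:
        for r in spot_point(n,l)[:3]:
            P=w(c,r['position']);print(n,l,round(r['score'],2),P,pix(c,P))
E
```

```text
time: 14.45
tool_pos: [401.3, -213.1, 259.4]
tcp_rot: [-3.121, -0.017, -1.606]
contact_force: [0.3, -0.6, -0.2]
grip_width: 91.4
time: 15.45
tool_pos: [546.9, -37.2, 257.3]
tcp_rot: [-3.126, -0.016, -1.541]
contact_force: [-0.3, 0.9, -0.3]
grip_width: 30.7
15.45 [546.9 -37.2 257.3] [-3.1 -0.  -1.5] [-0.3  0.9 -0.3] 30.746257792513425
scene unit_r_mid 0.69 [ 672.  -345.7   36.4] [199.6 400.2]
scene unit_r_mid 0.61 [ 391.8 -222.2   48.6] [197.2 240.6]
scene grip 0.75 [544.7 -45.1 138.8] [320.8 227.1]
top unit_r_mid 0.75 [ 390.4 -219.5   44. ] [403.3 335.1]
top unit_r_mid 0.71 [ 670.  -347.1   39.5] [460.7 205.1]
top unit_r_mid 0.71 [ 386.2 -217.4    1.6] [398.9 336.8]
top grip 0.93 [542.9 -44.3 134.4] [319.2 252.5]
wrist grip 0.75 [545.1 -40.1 135.5] [320.4 249.1]
```

View pics/scene3.png

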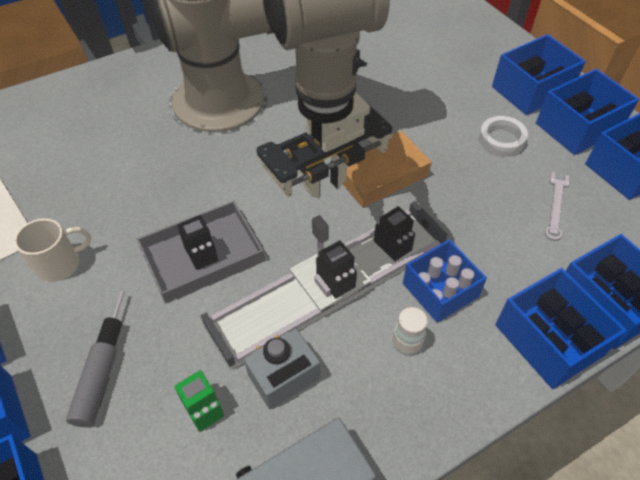

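View pics/wrist3.png

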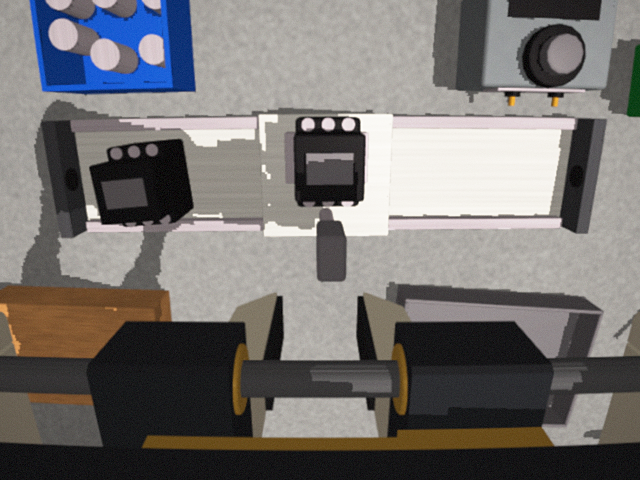

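```bash

python3 -m handwheel '{"translation":[[-0.01,-0.04,0],[0,0,-0.1],[0,0,-0.15],[0,0,-0.15],[0,0,-0.15],[0,0,-0.1],[0,0,-0.06],[0,0,0]],"twist":[0,0,0,0,0,0,0,0]}' 125
python3 - <<'E'
from h import *
cap('wrist','w4')
E
```

```text
time: 16.95
tool_pos: [543.4, -43.4, 142.3]
tcp_rot: [-3.13, -0.015, -1.542]
contact_force: [0.5, 0.4, -0.7]
grip_width: 46.9
```

View pics/w4.png

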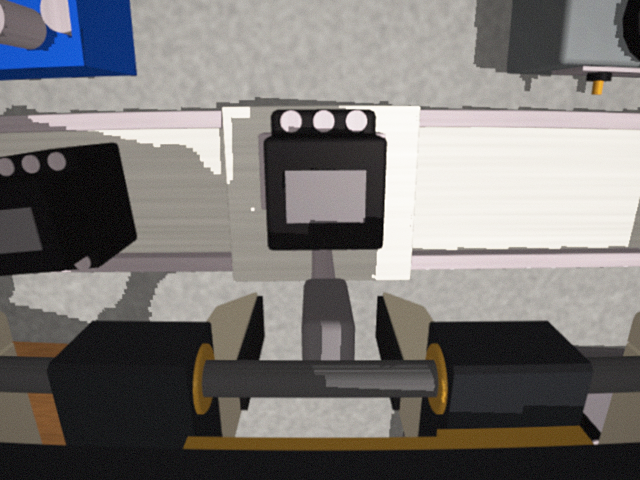

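```bash

python3 -m handwheel '{"translation":[[0.01,0,0.03],[0,0,0.01],[0,0,0],[0,0,0],[0,-0.015,0],[0,-0.02,0],[0,-0.02,0],[0,-0.02,0]],"twist":[0,0,0,0,0,0,0,0]}' 183
python3 -m handwheel '{"translation":[[0.001,-0.03,0],[0.001,-0.04,0],[0.001,-0.04,0],[0.001,-0.04,0],[0.001,-0.04,0],[0.001,-0.04,0],[0.001,-0.04,0],[0.001,-0.04,0]],"twist":[0,0,0,0,0,0,0,0]}'
```

```text
time: 18.0
tool_pos: [546.5, -54.9, 151.4]
tcp_rot: [-3.124, -0.015, -1.542]
contact_force: [-0.0, 2.1, 0.8]
grip_width: 25.6
time: 19.0
tool_pos: [548.1, -104.5, 151.4]
tcp_rot: [-3.123, -0.014, -1.542]
contact_force: [1.5, 1.5, -0.0]
grip_width: 25.8
```

```bash

python3 -m handwheel '{"translation":[[0.001,-0.04,0],[0.001,-0.04,0],[0.001,-0.04,0],[0.001,-0.04,0],[0.001,-0.04,0],[0.001,-0.04,0],[0.001,-0.04,0],[0.001,-0.04,0]],"twist":[0,0,0,0,0,0,0,0]}'
python3 -m handwheel '{"translation":[[0.001,-0.04,0],[0.001,-0.04,0],[0.001,-0.04,0],[0.001,-0.04,0],[0.001,-0.04,0],[0.001,-0.03,0],[0.001,-0.03,0],[0.001,-0.02,0]],"twist":[0,0,0,0,0,0,0,0]}'
```

```text
time: 20.0
tool_pos: [549.6, -155.8, 151.4]
tcp_rot: [-3.123, -0.014, -1.542]
contact_force: [1.2, 1.3, -0.4]
grip_width: 26.1
time: 21.0
tool_pos: [550.7, -201.0, 151.4]
tcp_rot: [-3.123, -0.014, -1.542]
contact_force: [0.8, 2.0, 0.4]
grip_width: 25.8
```

```bash

python3 -m handwheel '{"translation":[[0,-0.015,0],[0,-0.015,0],[0,-0.015,0],[0,-0.015,0],[0,-0.015,0],[0,-0.015,0],[0,-0.015,0],[0,-0.015,0]],"twist":[0,0,0,0,0,0,0,0]}'
```

```text
time: 22.0
tool_pos: [550.6, -215.8, 151.2]
tcp_rot: [-3.124, -0.006, -1.542]
contact_force: [1.9, 12.0, 4.0]
grip_width: 26.1
```

```bash

python3 -m handwheel '{"translation":[[0,-0.01,0],[0,-0.01,0],[0,0,0],[0,0.03,0],[0,0,0.1],[0,0,0.2],[0,0,0.2],[0,0,0.15]],"twist":[0,0,0,0,0,0,0,0]}'
python3 - <<'E'
from h import *
np.set_printoptions(precision=1,suppress=True)
o=get_obs();print(o['time'],o['tool_pos'],o['tcp_rot'],o['contact_force'],o['grip_width'])
for n in ['scene','top','wrist']:
    c=cap(n,n+'5')
    for l in ['grip','start_top']:
        for r in spot_point(n,l)[:2]:
            P=w(c,r['position']);print(n,l,round(r['score'],2),P,pix(c,P))
E
```

```text
time: 23.0
tool_pos: [548.8, -212.6, 252.7]
tcp_rot: [-3.129, -0.003, -1.542]
contact_force: [0.2, -0.3, -0.3]
grip_width: 25.8
23.0 [ 548.8 -212.6  252.7] [-3.1 -0.  -1.5] [ 0.2 -0.3 -0.3] 25.797800496047863
scene grip 0.89 [ 549.8 -210.9  138.1] [234.6 271.8]
scene start_top 0.62 [ 673.4 -208.1   89.3] [274.8 343.9]
top grip 0.7 [ 551.2 -209.7  133.7] [405.6 250.2]
top start_top 0.47 [ 678.6 -207.2   83.3] [399.6 193.9]
wrist grip 0.74 [ 548.3 -210.2  133.8] [316.4 247.5]
wrist grip 0.7 [580.  -47.   -1.2] [140.  163.2]
wrist start_top 0.58 [ 677.4 -205.1   84.9] [314.6  35.6]
```

View pics/wrist5.png

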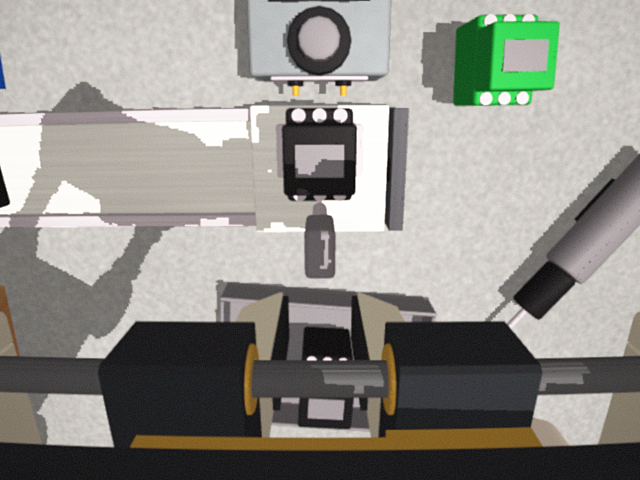

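View pics/scene5.png

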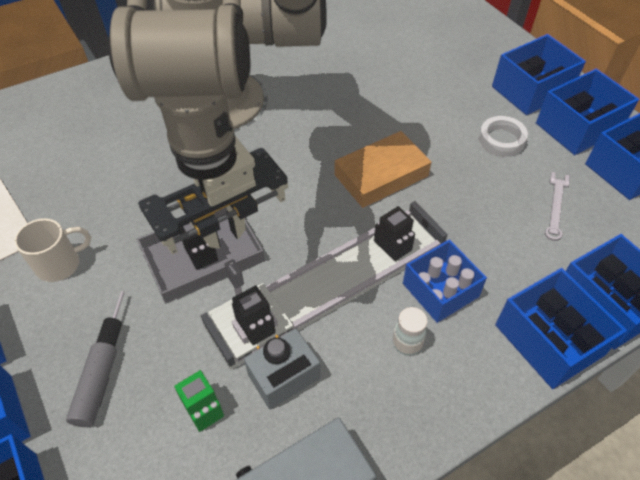

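```bash

python3 -m handwheel '{"translation":[[0.15,0.01,0],[0.2,0.01,0],[0.2,0.01,0],[0.16,0.01,0],[0.1,0,0],[0.03,0,0],[0,0,0],[0,0,0]],"twist":[0,0,0,0,0,0,0,0]}' 255
python3 - <<'E'
from h import *
np.set_printoptions(precision=1,suppress=True)
for n in ['scene','top','wrist']:
    c=cap(n,n+'6')
    for r in spot_point(n,'start_top')[:2]:
            P=w(c,r['position']);print(n,round(r['score'],2),P,pix(c,P))
E
```

```text
time: 24.45
tool_pos: [675.9, -205.4, 243.1]
tcp_rot: [-3.141, 0.004, -1.542]
contact_force: [0.1, 0.4, 0.9]
grip_width: 0.7
scene 0.73 [ 675.3 -210.    84.6] [274.5 346.7]
wrist 0.95 [ 677.4 -205.9   85.2] [320.6 225.6]
wrist 0.37 [579.  -49.   -2.7] [160.2 292.4]
```

View pics/wrist6.png

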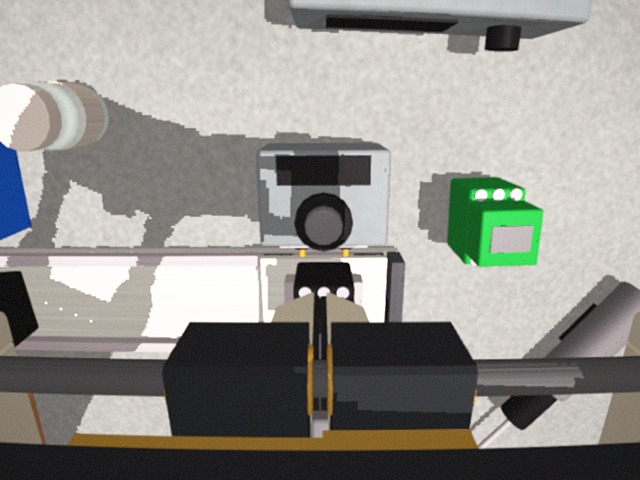

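```bash

python3 -m handwheel '{"translation":[[0.005,-0.01,-0.1],[0,0,-0.17],[0,0,-0.17],[0,0,-0.17],[0,0,-0.12],[0,0,-0.07],[0,0,-0.02],[0,0,0]],"twist":[0,0,0,0,0,0,0,0]}'
```

```text
time: 25.75
tool_pos: [675.1, -206.9, 111.5]
tcp_rot: [3.14, 0.004, -1.543]
contact_force: [-0.1, -0.2, 0.4]
grip_width: 0.3
```

```bash

python3 -m handwheel '{"translation":[[0.01,0,-0.01],[0,0,-0.01],[0,0,-0.01],[0,0,-0.01],[0,0,0],[0,0,0],[0,0,0],[0,0,0]],"twist":[0,0,0,0,0,0,0,0]}'
```

```text
time: 26.75
tool_pos: [677.6, -207.3, 108.2]
tcp_rot: [-3.14, 0.003, -1.543]
contact_force: [-0.0, 0.5, 1.6]
grip_width: 0.5
```

```bash

python3 -m handwheel '{"translation":[[0,0,-0.012],[0,0,-0.012],[0,0,-0.012],[0,0,-0.012],[0,0,0],[0,0,0],[0,0,0],[0,0,0]],"twist":[0,0,0,0,0,0,0,0]}'
```

```text
time: 27.75
tool_pos: [677.7, -207.3, 103.7]
tcp_rot: [-3.138, 0.002, -1.542]
contact_force: [-1.5, 0.3, 4.3]
grip_width: 0.7
```

```bash

python3 -m handwheel '{"translation":[[0,0,-0.01],[0,0,-0.01],[0,0,-0.01],[0,0,-0.01],[0,0,-0.01],[0,0,-0.01],[0,0,-0.01],[0,0,-0.01]],"twist":[0,0,0,0,0,0,0,0]}'
```

```text
time: 28.75
tool_pos: [677.7, -207.3, 103.1]
tcp_rot: [-3.134, -0.001, -1.542]
contact_force: [-4.9, 1.3, 11.4]
grip_width: 0.5
```

```bash
python3 - <<'E'
from h import *
c=cap('wrist','w7'); i=c['img'][140:330,220:430]; cv2.imwrite('pics/w7c.png',cv2.resize(i,None,fx=3,fy=3,interpolation=cv2.INTER_CUBIC)[:,:,::-1])
c=cap('scene','s7'); i=c['img'][300:400,220:340]; cv2.imwrite('pics/s7c.png',cv2.resize(i,None,fx=6,fy=6,interpolation=cv2.INTER_CUBIC)[:,:,::-1])
E
python3 -m handwheel '{"translation":[[0,0,0.01],[0,0,0],[0,0,0],[0,0,0],[0,0,0],[0,0,0],[0,0,0],[0,0,0]],"twist":[0,0,0,0,0,0,0,0]}'
```

```text
time: 29.85
tool_pos: [677.8, -207.3, 104.0]
tcp_rot: [-3.134, -0.001, -1.542]
contact_force: [-1.0, 0.1, 3.3]
grip_width: 0.8
```

View pics/s7c.png

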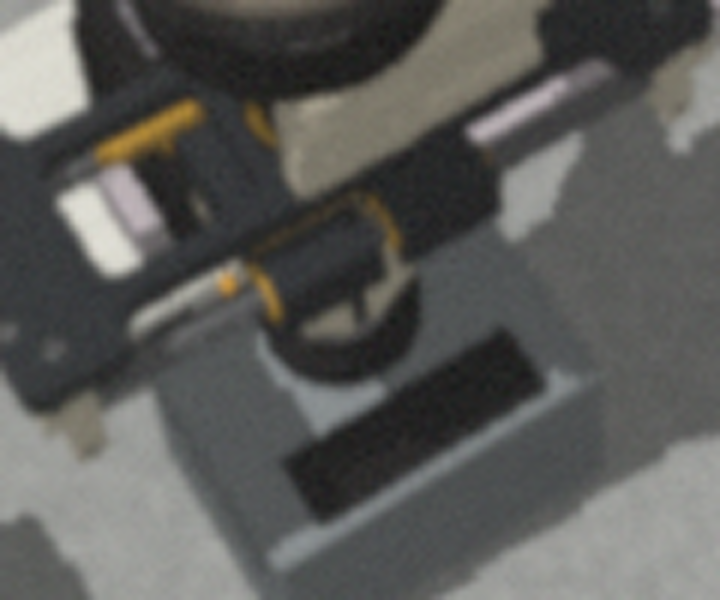

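View pics/w7c.png

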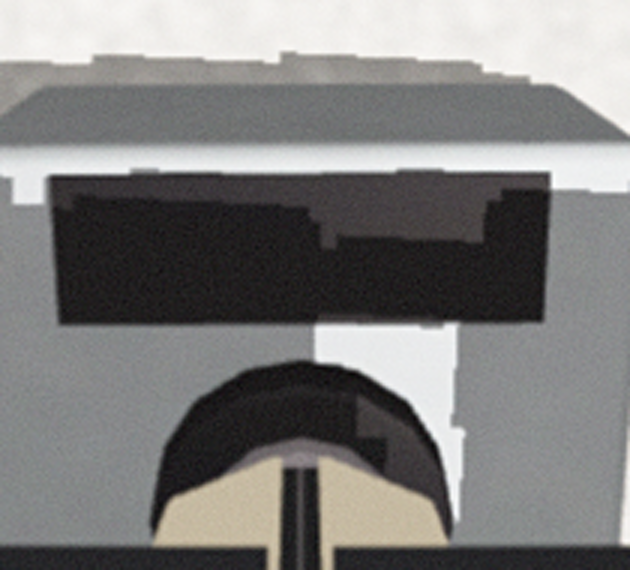

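```bash

python3 -m handwheel '{"translation":[[0,0,0.013],[0,0,0],[0,0,0],[0,0,0],[0,0,0],[0,0,0],[0,0,0],[0,0,0]],"twist":[0,0,0,0,0,0,0,0]}'
python3 -m handwheel '{"translation":[[0,0,0.012],[0,0,0],[0,0,0],[0,0,0],[0,0,0],[0,0,0],[0,0,0],[0,0,0]],"twist":[0,0,0,0,0,0,0,0]}'
python3 -m handwheel '{"translation":[[0,0,0.008],[0,0,0],[0,0,0],[0,0,0],[0,0,0],[0,0,0],[0,0,0],[0,0,0]],"twist":[0,0,0,0,0,0,0,0]}'
python3 -m handwheel '{"translation":[[0,0,0.008],[0,0,0],[0,0,0],[0,0,0],[0,0,0],[0,0,0],[0,0,0],[0,0,0]],"twist":[0,0,0,0,0,0,0,0]}'
```

```text
time: 30.85
tool_pos: [677.8, -207.3, 105.8]
tcp_rot: [-3.134, -0.001, -1.542]
contact_force: [-0.6, -0.9, 2.5]
grip_width: 0.1
time: 31.85
tool_pos: [677.8, -207.3, 107.4]
tcp_rot: [-3.134, -0.001, -1.542]
contact_force: [-1.0, 0.7, 2.6]
grip_width: 0.5
time: 32.85
tool_pos: [677.8, -207.3, 108.5]
tcp_rot: [-3.134, -0.001, -1.542]
contact_force: [-1.3, -0.1, 2.0]
grip_width: 0.6
time: 33.85
tool_pos: [677.8, -207.3, 109.4]
tcp_rot: [-3.135, -0.001, -1.542]
contact_force: [-0.3, 0.1, 0.5]
grip_width: 0.2
```

Contact began and ended at TCP z of about 109, and the hard bottom was at about 103. That is the button's full 6 mm, so it was pressed fully and released. I'll retreat and check.

```bash

python3 -m handwheel '{"translation":[[0,0,0.05],[0,0,0.15],[0,0,0.2],[0,0,0.2],[0,0,0.2],[-0.2,0,0.1],[-0.2,0,0],[-0.1,0,0]],"twist":[0,0,0,0,0,0,0,0]}'
python3 -m handwheel '{"translation":[[-0.2,0,0],[-0.3,0,0],[-0.2,0,0],[0,0,0],[0,0,0],[0,0,0],[0,0,0],[0,0,0]],"twist":[0,0,0,0,0,0,0,0]}'
python3 - <<'E'
from h import *
np.set_printoptions(precision=1,suppress=True)
for n in ['scene','top','wrist']:
    c=cap(n,n+'8')
    for l in ['grip','unit_r_mid','unit_l_mid','start_top']:
        for r in spot_point(n,l)[:2]:
            P=w(c,r['position']);print(n,l,round(r['score'],2),P)
E
```

```text
time: 34.85
tool_pos: [601.1, -206.9, 251.5]
tcp_rot: [-3.132, -0.002, -1.541]
contact_force: [-0.6, 0.1, 0.4]
grip_width: 0.5
time: 35.85
tool_pos: [495.1, -207.0, 254.7]
tcp_rot: [-3.127, -0.005, -1.54]
contact_force: [0.3, 0.4, -0.6]
grip_width: 0.7
scene grip 0.61 [ 552.3 -211.4  139. ]
scene unit_r_mid 0.97 [ 390.  -219.    45.1]
scene unit_r_mid 0.9 [ 671.5 -343.9   39.2]
scene unit_l_mid 0.62 [569.2  98.3  54.7]
scene unit_l_mid 0.61 [ 392.4 -221.     6.6]
scene start_top 0.54 [ 676.8 -209.5   84.1]
top grip 0.61 [ 550.1 -207.7  135. ]
top unit_r_mid 0.56 [ 386.6 -219.    46.3]
top unit_l_mid 0.97 [568.  101.6  53.6]
top start_top 0.58 [ 679.6 -208.3   85.5]
wrist grip 0.61 [ 552.  -209.9  133.6]
wrist unit_r_mid 0.62 [ 392.3 -220.3   42.5]
```

View pics/scene8.png

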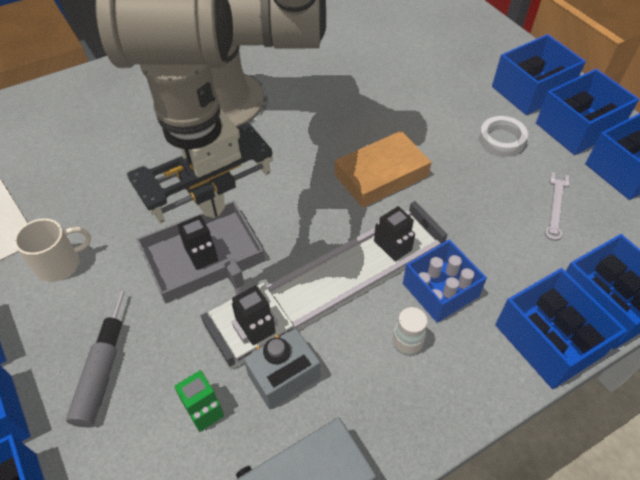

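View pics/wrist8.png

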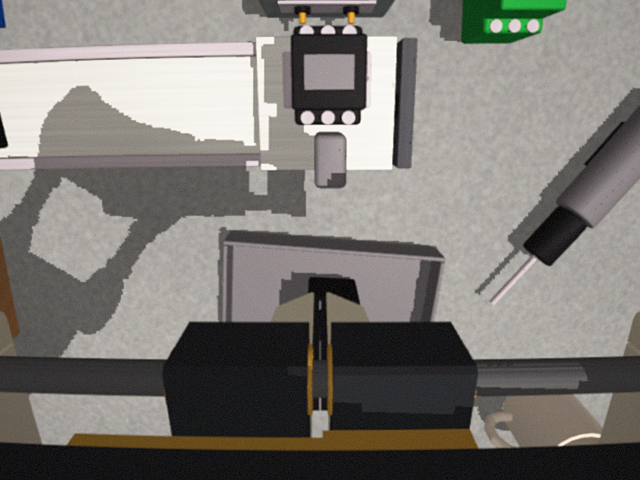

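```bash
python3 -c "
from plant import *
print(close_job())"
```

```text
the job is handed in; nothing more can be done
None
```

I carried out all three steps and handed the job in at about 36.5 s; the interface gives no verdict.

- **Unit in the tray:** I lifted the black unit off the -y side of the slide, where the test head is. It now stands upright near the middle of the tray. Measured positions in three cameras are about (390, -219, 45), within the networks' error of the expected height.
- **Carriage at the stop:** I pushed the carriage by its grip at about 50 mm/s, slowing to about 15 mm/s near the end, with about 2 N of drag. It met the stop with 12 N at the expected place.
- **Start button:** I pressed it from contact at TCP z of about 109 down to a hard bottom at about 103, so the full 6 mm, then let it go. The highest reading was about 11 N vertically.
- **Left alone:** The other black unit still measures about (569, 100), and the green look-alike is unmoved. The robot ended clear of everything.

Three readings were less clear:
- **Carriage position:** The networks put the grip at y of about -208 to -211, while contact with the stop implied about -212. That is within their 4 mm error.
- **Setting the unit down:** The downward force read about 19 N for a moment, and I let it relax before opening the fingers.
- **Last look from above:** The top camera missed the green unit, but the scene camera still showed it in place.

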